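Open the push-to-open cabinet door in front of the label rolls

ROBOT

A 7-joint arm with a two-finger parallel gripper is mounted at the origin on the work surface; the furniture and walls round the work are solid. World frame = base frame: x ahead of the robot, y to its left, z up, the work surface at z = 0. Lengths are in m, angles in rad, forces in N, time in s.
With the tool pointing down it reaches from about 0.425 to 1.025 m from the base axis. Payload 3.6 kg.
Tool frame: the origin (TCP) lies between the finger pads; the fingertips stand 22 mm ahead of it and the grasp point (between the pads) lies 3 mm ahead of it (bot.tip_reach is the z of the fingertips in the tool frame, in m); z points along the fingers, y is the direction in which the jaws open and shut (so a half turn about z gives the same grasp; the last joint's range is limited). The gripper opens to 85 mm and grips with 20 to 120 N. Pads are 22 mm wide; open, the fingers measure 114 mm over their backs; the gripper's body (76 mm by 85 mm) begins 54 mm behind the grasp point. The pads swing forward as they close: fully open they stand 13 mm farther back than shut.
Start: joints at [-1.218, 0.591, 0.048, 1.609, -0.033, 0.943, -0.034], TCP at [0.313, 0.654, 0.253] pointing down, gripper open.
Joint ranges: [-2.69, 2.69], [-0.47, 2.24], [-1.27, 1.36], [0.19, 2.51], [-1.53, 4.68], [0.08, 2.07], [-3.09, 3.09]. Speed limits (rad/s): [2.57, 2.57, 3.14, 3.14, 3.14, 3.14, 3.14].

INTERFACE

Orientations are given as a 3x3 rotation matrix whose columns are the frame's x, y, z axes.
In Python, from rig import bot gives the robot as it stands.
- The arm moves only by the tool send_rows, never from a script. Its argument "moves" is a list of rows, each a list of 3 entries, a list of its own where there are three numbers: the shift along the world's x, y, z in m, then the turn, a rotation vector about the world's x, y, z in units of 5 degrees (1.0 is 5 degrees), then the opening in per cent of the stroke, from 0 (shut) to 100 (fully open). A call has 1 to 5 rows; each row shifts and turns the commanded pose from where the row before left it; what a row does not reach is not made up. A row lasts 1/12 s, in which the tool goes at most 41.7 mm and 7.16 degrees, less where a joint would pass 70% of its speed; a pose out of reach is approached as far as the arm can. A call is refused whole if a number of a shift passes 0.0417 or a number of a turn 1, either way. A call with a gripper value outside its range is refused whole. The fingers move at their own pace and stop on an object; "grip_force" is the grip in N (left out, the last holds). Time passes only in rows, so rows that do not move let the fingers close. It gives the time, the measured TCP pose, the force and the opening at its end, in the units of the state.
- bot.sense(): the state, without advancing time (a new reading comes with each control period).
- bot.grab_frame(name): name is "scene" or "side" or "wrist"; returns the picture (420x560x3 uint8, blue, green, red); there is no depth.
- bot.get_calibration(name): a dict with "fx", "fy", "cx", "cy" (pixels), "k1" (the pictures are not rectified: a ray, as slopes to the right and down, at radius r is drawn at 1 + k1 r^2 times it, then the intrinsics apply), "rvec" (rotation vector, rad) and "tvec" (3), from world to camera coordinates, as OpenCV has them. Camera axes: x right, y down, z forward; pixel columns grow to the right and rows downward; lengths in m; the calibration is good to about 2 mm. A picture is of the moment at which its call begins: read the wrist's pose just before it. get_calibration takes no time and is no camera call; for the wrist camera it gives the pose at the moment of the call.
- bot.finish_job(): hands the job in, once; it reports no verdict.
The state is a dict: "t": time; "joint_positions": joint angles; "qd": joint speeds; "effort": joint torques, N m; "ee_pos": TCP position; "orientation": TCP orientation; "contact_force": force on the tool from outside, world axes, zero at the start; "ft_torque": the same for the moment, N m; "grip_width": opening from 0.0 (shut) to 1.0 (fully open).
Only numpy, scipy, OpenCV 4.12 (cv2) and the standard library are available. Lean on these libraries where they do the work, as an engineer would, in place of code of your own. Each camera call takes 0.05 s, during which the arm holds its last target. There are 200 camera calls.

TASK

Open the door of the small bench cabinet behind which the two stacked label rolls stand; its two clear doors have no handles, they are push-to-open. First slide the flat carton lying in front of that door along the desk, out of the door's way, then press the door close to its free edge (at the middle of the cabinet) until its catch lets go, draw back so that it springs ajar, and finally swing it open with a fingertip to about a right angle. Only push and press: lift nothing, do not let the door hit the carton, and leave the other door shut and everything else in its place.

Things in the scene. Friction and masses are not known exactly. Their poses are not given: they have to be found in the camera images.
- cabinet: White bench-top cabinet, 260 mm wide (y), 125 deep (x), 170 high, fixed. Origin: centre of its underside; x points from front to back, y to the left half as seen from the front. A partition at y = 0 parts the left half (y > 0) from the right. Two doors cover the front; shut, their outer faces lie at x = -83.5 mm, inner faces at -69.5 mm, 7 mm before the body's front at -62.5 mm.
- left_hinge (a point): Point on the vertical hinge axis of the left door, at cabinet x = -69.5, y = +126.5 mm, 135 mm above the desk. The doors are clear panes in aluminium frames, 128 mm wide, 14 mm thick, from 8 to 168 mm above the desk, hinged at the cabinet's outer sides; their free edges meet at y = 0 with a 3 mm gap.
- right_hinge (a point): The same for the right door, at y = -126.5 mm.
- left_door (a joint): Left door's angle: about 0.01 shut and latched, growing as the free edge swings out, to 1.75 rad. Pressed in past -0.03 rad (3 to 4 mm and 6 N at the free edge; stop at -0.056) the catch lets go; let out again, a spring plunger pushes the door to about 0.36 rad (edge 45 mm out), where it stays. From there it swings with slight friction and stays where left. Pushed in to the stop it latches again.
- right_door (a joint): The same for the right door, the mirror image of the left one.
- left_press (a point): Point on the outer face of the left door near its touch latch, 26 mm from the cabinet's middle line and 135 mm above the desk (33 mm below the top of the door): a good place to press. It moves with the door.
- right_press (a point): The same point on the right door.
- left_edge (a point): Point on the free edge of the left door at its inner face, 125 mm from the hinge axis, 135 mm above the desk. It moves with the door.
- right_edge (a point): The same point on the right door.
- rolls_center (a point): Middle of the two white label rolls lying stacked (one 84 mm wide and 38 mm high, on it one 72 mm wide and 30 mm high) on the floor of the left or the right half of the cabinet, in view through the door.
- white_carton_center (a point): Centre of the small white carton, 68 x 105 x 92 mm, in the other half of the cabinet.
- carton_center (a point): Centre of the flat carton, 120 (its x) x 68 (its y) x 34 mm high, about 0.11 kg, lying on the desk before the door of the label rolls, its long side roughly along the door and about 45 mm from the door's face: in the way of the door.
- mug_center (a point): White mug standing on the desk, 79 mm wide, 114 mm with its handle, 89 mm high; point half-way up.
- stapler_center (a point): Blue desk stapler, 134 x 34 x 49 mm; its centre.
- bottle_center (a point): Clear water bottle, 65 mm wide, 214 mm high, standing; its centre.
- note_block_center (a point): Yellow block of sticky notes, 76 x 76 x 22 mm, lying flat; its centre.

How it is judged:
By the outcome, as a careful person would: the job done as asked, in the order asked, and still so for the second after the job is handed in, with the robot touching nothing.
It also fails if it takes over 58 s, if anything falls off the work surface, if the arm or the gripper's body presses on something with over 40 N, if the wrist force passes 120 N, or if a joint passes its speed limit or range.

## Working session

There is one attempt and no reset: what is moved stays moved. The work goes in short steps, Python scripts to look and compute and a tool call to move; the robot and the scene stay as the last step left them, time stands still between calls to the robot, and variables do not carry over. Pictures are saved under pics/ and viewed, about 8 in all and at most 12, crops included, and the job is handed in when it is done.

Besides the shell and the picture viewer there is one more tool, called after ">>>" by a JSON object that holds its "api" and its "payload", one argument or row to a line. send_rows: Moves the arm, as the interface text tells. Its arguments: {"type":"object","properties":{"moves":{"type":"array"},"grip_force":{"type":"number"}},"required":["moves"]}

```bash
mkdir -p pics; ls; cat > h.py <<'E'
import numpy as np, cv2
from rig import bot
def cal(n):
    c=bot.get_calibration(n); R=cv2.Rodrigues(np.array(c['rvec'],float))[0]; return c,R,np.array(c['tvec'],float).ravel()
def ray(n,uv,C=None):
    c,R,t=C or cal(n)
    K=np.array([[c['fx'],0,c['cx']],[0,c['fy'],c['cy']],[0,0,1.]])
    p=cv2.undistortPoints(np.array(uv,float).reshape(-1,1,2),K,np.array([c['k1'],0,0,0.])).reshape(-1,2)
    d=np.c_[p,np.ones(len(p))]@R
    return -R.T@t,d
def onz(n,uv,z,C=None):
    o,d=ray(n,uv,C); return o+d*((z-o[2])/d[:,2])[:,None]
def tri(n1,a,n2,b):
    o1,d1=ray(n1,a);o2,d2=ray(n2,b);out=[]
    for u,v in zip(d1,d2):
        s=np.linalg.lstsq(np.c_[u,-v],o2-o1,rcond=None)[0]
        p,q=o1+s[0]*u,o2+s[1]*v; out.append(np.r_[(p+q)/2,np.linalg.norm(p-q)])
    return np.array(out)
def proj(n,P):
    c,R,t=cal(n);K=np.array([[c['fx'],0,c['cx']],[0,c['fy'],c['cy']],[0,0,1.]])
    return cv2.projectPoints(np.array(P,float).reshape(-1,1,3),R,t,K,np.array([c['k1'],0,0,0.]))[0].reshape(-1,2)
E
python3 - <<'E'
from h import *
a=bot.grab_frame('scene');b=bot.grab_frame('side')
cv2.imwrite('pics/s1.png',a);cv2.imwrite('pics/d1.png',b)
print(bot.sense())
for n in('scene','side'):
    c,R,t=cal(n);print(n,-R.T@t,R[2],c['fx'],c['k1'])
E
```

```text
pics
{'t': 0.1, 'joint_positions': array([-1.21747315,  0.59204049,  0.04831353,  1.60969538, -0.03327241,
        0.94273793, -0.03367811]), 'qd': array([-0.0001482 , -0.00308784,  0.00081738, -0.00400744,  0.00175473,
        0.00085464,  0.00031382]), 'effort': array([ 4.77585825e-03, -5.50000370e+01,  1.55328859e+00, -1.98825574e+01,
        9.71133937e-03,  3.81831836e-03, -1.42582104e-05]), 'ee_pos': array([0.31296691, 0.6531803 , 0.25224551]), 'orientation': array([[-9.01872257e-01,  4.32002138e-01, -7.65563063e-04],
       [ 4.32002792e-01,  9.01870202e-01, -1.93062025e-03],
       [-1.43593562e-04, -2.07189823e-03, -9.99997843e-01]]), 'contact_force': array([-0.27525351, -0.0759101 , -0.28786243]), 'ft_torque': array([-0.01314314, -0.0567169 , -0.01489605]), 'grip_width': 1.0037760518717005}
scene [-0.02153239 -0.73558361  0.70148867] [ 0.5172188   0.62666712 -0.58290054] 405.8380343956874 -0.10029640703760802
side [0.27592994 0.39948314 0.89731539] [ 0.20483265 -0.51703687 -0.83109353] 385.0706948443016 -0.0756129291351242
```

View pics/s1.png

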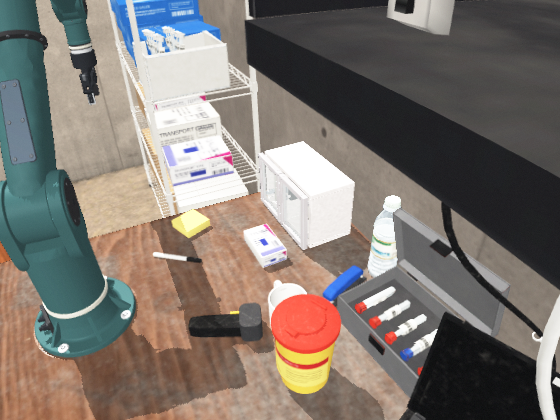

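View pics/d1.png

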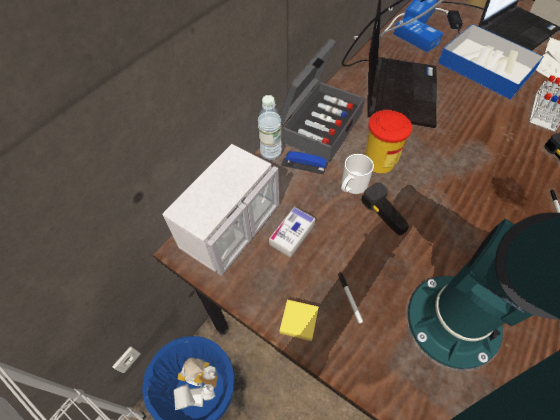

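The scene view shows the cabinet near (305,195) with the carton at (265,245). The side view has the cabinet near (222,210), carton (292,232), mug (357,172), stapler (306,160) and notes (299,320). I'll enlarge both cabinet areas in one picture.

```bash
python3 - <<'E'
from h import *
a=cv2.imread('pics/s1.png')[135:275,235:365];b=cv2.imread('pics/d1.png')[140:280,155:325]
def up(i,x0,y0,k):
    i=cv2.resize(i,None,fx=k,fy=k,interpolation=cv2.INTER_CUBIC)
    for x in range(0,i.shape[1],20*k):
        cv2.putText(i,str(x0+x//k),(x,9),0,.33,(0,0,255),1);cv2.line(i,(x,0),(x,i.shape[0]),(0,200,255),1) if 0 else cv2.line(i,(x,10),(x,16),(0,0,255),1)
    for y in range(0,i.shape[0],20*k):
        cv2.putText(i,str(y0+y//k),(0,y+4),0,.33,(0,0,255),1)
    return i
A=up(a,235,135,4);B=up(b,155,140,4)
cv2.imwrite('pics/c1.png',A);cv2.imwrite('pics/c2.png',B)
E
```

```text
(no output)
```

View pics/c1.png

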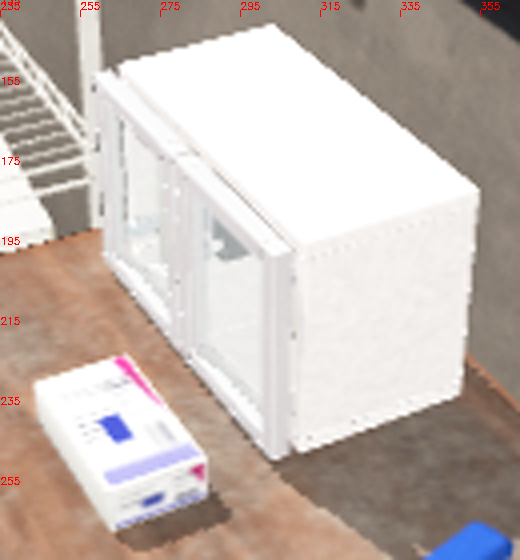

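View pics/c2.png

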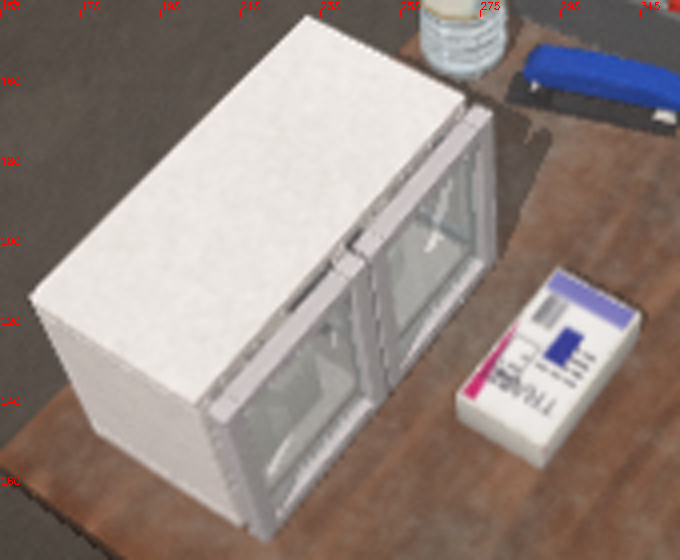

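```bash
cat >m.py <<'E'
from h import *
np.set_printoptions(precision=4,suppress=True)
S=[(302.5,141.3),(354.5,182.5),(311,195.8),(265,151)];D=[(162.8,214.2),(231.5,144),(271.3,165),(204.5,240.5)]
print('top',tri('scene',S,'side',D)); print(onz('scene',S,.17));print(onz('side',D,.17))
# carton top corners: front-left.. scene order: near-left, far-left, far-right, near-right
cs=[(243.5,230.5),(265.5,224),(287.5,250.5),(263,267)];cd=[(290.3,251.5),(269.3,239),(295.3,207.3),(315,218)]
print('carton',onz('scene',cs,.034),onz('side',cd,.034))
ds=[(259.5,153.3),(308,197.5)];dd=[(208,241.5),(277.5,168)]
print('doortop',onz('scene',ds,.168),onz('side',dd,.168))
print('gap top',onz('scene',[(281,173.5)],.168),onz('side',[(244,204)],.168))
def blob(im,lo,hi,mn=60):
    m=cv2.inRange(cv2.cvtColor(im,cv2.COLOR_BGR2HSV),lo,hi)
    n,l,st,c=cv2.connectedComponentsWithStats(m);return [(st[i][:5],c[i]) for i in range(1,n) if st[i][4]>mn]
b=cv2.imread('pics/d1.png')
for s,c in blob(b,(22,100,120),(35,255,255)):print('yellow',s,onz('side',[c],.022))
for s,c in blob(b,(105,150,60),(125,255,255)):print('blue',s,onz('side',[c],.04))
print('mug',onz('side',[(360,189),(346,190)],.0),onz('side',[(358,161)],.089),'bottle',onz('side',[(270,157)],0))
print('scanner',onz('side',[(400,233),(371,191)],.0),'pen',onz('side',[(342,275),(361,321)],0),'deskedge',onz('side',[(155,254),(385,414)],0))
E
python3 m.py
```

```text
top [[ 0.7048  0.0548  0.1684  0.0016]
 [ 0.6484 -0.1967  0.1678  0.0016]
 [ 0.5272 -0.1675  0.1672  0.0043]
 [ 0.5852  0.0815  0.1677  0.0042]]
[[ 0.7039  0.0529  0.17  ]
 [ 0.6468 -0.1986  0.17  ]
 [ 0.5272 -0.1699  0.17  ]
 [ 0.5855  0.079   0.17  ]]
[[ 0.703   0.056   0.17  ]
 [ 0.6464 -0.1942  0.17  ]
 [ 0.5242 -0.1638  0.17  ]
 [ 0.5821  0.0836  0.17  ]]
carton [[ 0.424  -0.0255  0.034 ]
 [ 0.4845 -0.0421  0.034 ]
 [ 0.4595 -0.1616  0.034 ]
 [ 0.3784 -0.1676  0.034 ]] [[ 0.4221 -0.0228  0.034 ]
 [ 0.4848 -0.0378  0.034 ]
 [ 0.4551 -0.1531  0.034 ]
 [ 0.3947 -0.139   0.034 ]]
doortop [[ 0.568   0.0816  0.168 ]
 [ 0.5192 -0.1683  0.168 ]] [[ 0.5747  0.0822  0.168 ]
 [ 0.5071 -0.1617  0.168 ]]
gap top [[ 0.5422 -0.0426  0.168 ]] [[ 0.541  -0.0351  0.168 ]]
yellow [366 134  39  39 771] [[ 0.2776 -0.4336  0.022 ]]
yellow [ 280  300   39   40 1154] [[0.3459 0.1301 0.022 ]]
blue [403   0  35  23 343] [[ 0.3076 -1.2963  0.04  ]]
blue [394   9  49  43 861] [[ 0.2671 -1.1033  0.04  ]]
blue [ 439   49  100   50 1399] [[ 0.0177 -0.9292  0.04  ]]
blue [286 152  41  16 391] [[ 0.4814 -0.3218  0.04  ]]
blue [ 143  336   91   84 4561] [[0.5225 0.3416 0.04  ]]
mug [[ 0.3074 -0.3003 -0.    ]
 [ 0.3446 -0.2827  0.    ]] [[ 0.333  -0.3227  0.089 ]] bottle [[ 0.5978 -0.324   0.    ]]
scanner [[ 0.1691 -0.1941 -0.    ]
 [ 0.2756 -0.3044  0.    ]] pen [[ 0.2831 -0.0221  0.    ]
 [ 0.2084  0.0759  0.    ]] deskedge [[0.7584 0.0923 0.    ]
 [0.1089 0.2534 0.    ]]
```

>>> {"api": "send_rows", "payload": {
  "moves": [
    [[0.01,-0.035,0.002],[0,0,-1],35],
    [[0.01,-0.035,0.002],[0,0,-1],35],
    [[0.01,-0.035,0.002],[0,0,-1],35],
    [[0.01,-0.035,0.002],[0,0,-1],35],
    [[0.01,-0.035,0.002],[0,0,-1],35]
  ]
}}

```text
t: 0.52
ee_pos: [0.3633, 0.4768, 0.2629]
orientation: [[-0.632, 0.775, -0.0], [0.775, 0.632, -0.001], [-0.0, -0.001, -1.0]]
contact_force: [0.9, 0.2, -0.0]
grip_width: 0.352
```

>>> {"api": "send_rows", "payload": {
  "moves": [
    [[0.01,-0.035,0.002],[0,0,-1],35],
    [[0.01,-0.035,0.002],[0,0,-1],35],
    [[0.01,-0.035,0.002],[0,0,-1],35],
    [[0.01,-0.035,0.002],[0,0,-1],35],
    [[0.01,-0.035,0.002],[0,0,-1],35]
  ]
}}

```text
t: 0.93
ee_pos: [0.4131, 0.3019, 0.2732]
orientation: [[-0.245, 0.97, -0.0], [0.97, 0.245, -0.0], [-0.0, -0.001, -1.0]]
contact_force: [0.0, 0.2, 0.0]
grip_width: 0.349
```

>>> {"api": "send_rows", "payload": {
  "moves": [
    [[0.01,-0.035,0],[0,0,-1],35],
    [[0.01,-0.035,0],[0,0,-1],35],
    [[0.0,-0.035,0],[0,0,-1],35],
    [[0.0,-0.035,0],[0,0,-1],35],
    [[0.0,-0.035,0],[0,0,-1],35]
  ]
}}

```text
t: 1.35
ee_pos: [0.4328, 0.127, 0.2732]
orientation: [[0.188, 0.982, -0.0], [0.982, -0.188, -0.0], [-0.0, -0.0, -1.0]]
contact_force: [0.3, -0.5, -0.0]
grip_width: 0.353
```

>>> {"api": "send_rows", "payload": {
  "moves": [
    [[-0.002,-0.035,-0.01],[0,0,-0.45],35],
    [[-0.002,-0.035,-0.01],[0,0,0],35],
    [[-0.002,-0.035,-0.01],[0,0,0],35],
    [[-0.002,-0.035,-0.01],[0,0,0],35],
    [[-0.002,-0.035,-0.01],[0,0,0],35]
  ]
}}

```text
t: 1.77
ee_pos: [0.4227, -0.0475, 0.2229]
orientation: [[0.222, 0.975, 0.0], [0.975, -0.222, 0.0], [0.0, -0.0, -1.0]]
contact_force: [0.7, -0.1, 0.7]
grip_width: 0.349
```

>>> {"api": "send_rows", "payload": {
  "moves": [
    [[-0.002,-0.035,-0.01],[0,0,0],35],
    [[-0.002,-0.035,-0.01],[0,0,0],35],
    [[-0.001,-0.035,-0.01],[0,0,0],35],
    [[-0.001,-0.033,-0.01],[0,0,0],35],
    [[0,0,-0.03],[0,0,0],35]
  ]
}}

```text
t: 2.18
ee_pos: [0.4196, -0.1925, 0.1554]
orientation: [[0.231, 0.973, 0.009], [0.973, -0.231, -0.008], [-0.005, 0.011, -1.0]]
contact_force: [1.7, 0.1, -0.6]
grip_width: 0.349
```

```bash
python3 - <<'E'
from h import *
np.set_printoptions(precision=4,suppress=True)
s=bot.sense();print(s['ee_pos'],s['joint_positions'],s['contact_force'])
w=bot.grab_frame('wrist');d=bot.grab_frame('side')
cv2.imwrite('pics/v1.png',np.hstack([cv2.resize(w,(400,300)),cv2.resize(d[100:310,150:430],(400,300))]))
E
```

```text
[ 0.4196 -0.1925  0.1554] [ 0.025   0.4573  0.4004  2.2872 -0.3993  0.4482  0.5158] [ 1.6633  0.1061 -0.6195]
```

View pics/v1.png

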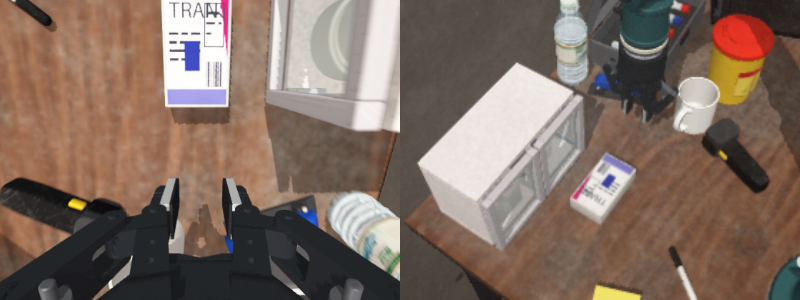

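The wrist view confirms the rolls (round, at (335,30)) stand behind the right door. The carton's end, at (166–230,107), is centred ahead of the fingers. I'll go down behind it.

>>> {"api": "send_rows", "payload": {
  "moves": [
    [[0,0,-0.02],[0,0,0],35],
    [[0,0,-0.02],[0,0,0],35],
    [[0,0,-0.02],[0,0,0],35],
    [[0,0,-0.02],[0,0,0],35],
    [[0,0,-0.02],[0,0,0],35]
  ]
}}

```text
t: 2.7
ee_pos: [0.418, -0.1825, 0.0534]
orientation: [[0.22, 0.976, 0.001], [0.976, -0.22, 0.001], [0.001, 0.0, -1.0]]
contact_force: [0.7, -0.7, 1.2]
grip_width: 0.349
```

>>> {"api": "send_rows", "payload": {
  "moves": [
    [[0,0,-0.017],[0,0,0],35],
    [[0.0022,0.0098,0],[0,0,0],35],
    [[0.0022,0.0098,0],[0,0,0],35],
    [[0.0022,0.0098,0],[0,0,0],35],
    [[0.0022,0.0098,0],[0,0,0],35]
  ]
}}

```text
t: 3.12
ee_pos: [0.427, -0.1431, 0.0375]
orientation: [[0.22, 0.975, 0.002], [0.975, -0.22, -0.0], [0.0, 0.002, -1.0]]
contact_force: [-1.1, 0.2, -0.0]
grip_width: 0.351
```

>>> {"api": "send_rows", "payload": {
  "moves": [
    [[0.0022,0.0098,0],[0,0,0],35],
    [[0.0022,0.0098,0],[0,0,0],35],
    [[0.0022,0.0098,0],[0,0,0],35],
    [[0.0022,0.0098,0],[0,0,0],35],
    [[0.0022,0.0098,0],[0,0,0],35]
  ]
}}

```text
t: 3.53
ee_pos: [0.4373, -0.095, 0.0365]
orientation: [[0.222, 0.975, 0.0], [0.975, -0.222, -0.0], [-0.0, 0.0, -1.0]]
contact_force: [-0.1, -1.6, 0.7]
grip_width: 0.35
```

>>> {"api": "send_rows", "payload": {
  "moves": [
    [[0.0022,0.0098,0],[0,0,0],35],
    [[0.0022,0.0098,0],[0,0,0],35],
    [[0.0022,0.0098,0],[0,0,0],35],
    [[0.0022,0.0098,0],[0,0,0],35],
    [[0,0,0],[0,0,0],35]
  ]
}}

```text
t: 3.95
ee_pos: [0.4464, -0.0539, 0.0361]
orientation: [[0.219, 0.976, -0.0], [0.976, -0.218, 0.002], [0.002, -0.001, -1.0]]
contact_force: [-0.5, -0.3, 0.4]
grip_width: 0.351
```

```bash
python3 - <<'E'
from h import *
np.set_printoptions(precision=4,suppress=True)
w=bot.grab_frame('wrist');d=bot.grab_frame('side')
cv2.imwrite('pics/v2.png',np.hstack([cv2.resize(w,(400,300)),cv2.resize(d[100:310,150:430],(400,300))]))
E
```

```text
(no output)
```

View pics/v2.png

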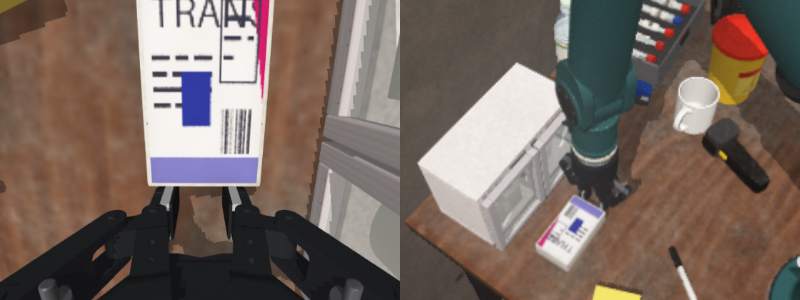

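The wrist view shows the carton square on the fingers (end at row 185) and sliding straight. About 45 mm more is needed.

>>> {"api": "send_rows", "payload": {
  "moves": [
    [[0.0022,0.0098,0],[0,0,0],35],
    [[0.0022,0.0098,0],[0,0,0],35],
    [[0.0022,0.0098,0],[0,0,0],35],
    [[0.0022,0.0098,0],[0,0,0],35],
    [[0.0011,0.0049,0],[0,0,0],35]
  ]
}}

```text
t: 4.47
ee_pos: [0.4558, -0.0124, 0.0363]
orientation: [[0.222, 0.975, -0.0], [0.975, -0.222, -0.0], [-0.0, -0.0, -1.0]]
contact_force: [-0.1, -0.2, -0.4]
grip_width: 0.351
```

>>> {"api": "send_rows", "payload": {
  "moves": [
    [[-0.0022,-0.0098,0],[0,0,0],35],
    [[-0.0044,-0.0195,0],[0,0,0],35],
    [[0,0,0.03],[0,0,0],0],
    [[0,0,0.03],[0,0,0],0],
    [[0,0,0],[0,0,0],0]
  ]
}}

```text
t: 4.88
ee_pos: [0.4505, -0.0438, 0.0994]
orientation: [[0.226, 0.974, 0.005], [0.974, -0.226, -0.001], [0.0, 0.005, -1.0]]
contact_force: [0.2, -0.4, -0.1]
grip_width: 0.0
```

```bash
python3 - <<'E'
from h import *
np.set_printoptions(precision=4,suppress=True)
s=bot.sense();print(s['ee_pos'],s['joint_positions'],s['contact_force'],bot.tip_reach)
C=np.array([.6158,-.0567]);X=np.array([.974,-.226]);Y=np.array([.226,.974])
print('tcp cab',X@(s['ee_pos'][:2]-C),Y@(s['ee_pos'][:2]-C))
for n,p in dict(press=(-.0835,-.026),hinge=(-.0695,-.1265),open=(-.1945,-.1265)).items():print(n,C+X*p[0]+Y*p[1])
E
```

```text
[ 0.4505 -0.0438  0.0994] [-0.2625  0.5642  0.3484  2.3316 -0.6095  0.3234  0.3915] [ 0.2382 -0.4426 -0.0933] 0.022
tcp cab -0.16395958927586957 -0.02479034228243263
press [ 0.5286 -0.0632]
hinge [ 0.5195 -0.1642]
open [ 0.3978 -0.136 ]
```

>>> {"api": "send_rows", "payload": {
  "moves": [
    [[0,0,0.02],[0,0,1],0],
    [[0,0,0.02],[0,0,1],0],
    [[0,0,0.01],[0,0,1],0],
    [[0,0,0],[0,0,1],0],
    [[0,0,0],[0,0,1],0]
  ]
}}

```text
t: 5.3
ee_pos: [0.4493, -0.0422, 0.1469]
orientation: [[-0.214, 0.977, 0.001], [0.977, 0.214, -0.0], [-0.0, 0.001, -1.0]]
contact_force: [-0.5, -0.5, -1.1]
grip_width: 0.0
```

```bash
python3 - <<'E'
from h import *
np.set_printoptions(precision=4,suppress=True)
s=bot.sense();print(s['ee_pos'],s['joint_positions'])
E
```

```text
[ 0.4493 -0.0422  0.1469] [-0.275   0.4612  0.3522  2.3068 -0.3823  0.4242  0.6101]
```

>>> {"api": "send_rows", "payload": {
  "moves": [
    [[0,0,0],[0,0,1],0],
    [[0,0,0],[0,0,1],0],
    [[0,0,0],[0,0,1],0],
    [[0,0,0],[0,0,1],0],
    [[0,0,0],[0,0,1],0]
  ]
}}

```text
t: 5.72
ee_pos: [0.4487, -0.0423, 0.146]
orientation: [[-0.607, 0.795, -0.001], [0.795, 0.607, 0.0], [0.0, -0.001, -1.0]]
contact_force: [-0.2, -1.4, -0.6]
grip_width: 0.0
```

>>> {"api": "send_rows", "payload": {
  "moves": [
    [[0,0,0],[0,0,1],0],
    [[0,0,0],[0,0,1],0],
    [[0,0,0],[0,0,1],0],
    [[0,0,0],[0,0,1],0],
    [[0,0,0],[0,0,1],0]
  ]
}}

```text
t: 6.13
ee_pos: [0.4486, -0.0423, 0.146]
orientation: [[-0.886, 0.464, -0.001], [0.464, 0.886, 0.0], [0.001, -0.0, -1.0]]
contact_force: [0.2, 0.5, 0.3]
grip_width: 0.001
```

>>> {"api": "send_rows", "payload": {
  "moves": [
    [[0,0,0],[0,0,1],0],
    [[0,0,0],[0,0,1],0],
    [[0,0,0],[0,0,1],0],
    [[0,0,0],[-0.226,-0.974,0],0],
    [[0,0,0],[-0.226,-0.974,0],0]
  ]
}}

```text
t: 6.55
ee_pos: [0.4508, -0.0428, 0.1466]
orientation: [[-0.959, 0.224, 0.175], [0.221, 0.975, -0.039], [-0.179, 0.001, -0.984]]
contact_force: [-0.6, 0.1, 0.2]
grip_width: -0.001
```

>>> {"api": "send_rows", "payload": {
  "moves": [
    [[0,0,0],[-0.226,-0.974,0],0],
    [[0,0,0],[-0.226,-0.974,0],0],
    [[0,0,0],[0,0,0],0]
  ]
}}

```text
t: 6.8
ee_pos: [0.4469, -0.0494, 0.1473]
orientation: [[-0.954, 0.228, 0.195], [0.218, 0.973, -0.073], [-0.207, -0.027, -0.978]]
contact_force: [-0.4, 0.6, 0.2]
grip_width: -0.0
```

```bash
python3 - <<'E'
from h import *
np.set_printoptions(precision=4,suppress=True)
s=bot.sense();print(s['ee_pos'],s['joint_positions'],s['orientation'])
C=np.array([.6158,-.0567]);X=np.array([.974,-.226]);Y=np.array([.226,.974])
t=s['ee_pos']+.022*s['orientation'][:,2];print('tip',t,X@(t[:2]-C),Y@(t[:2]-C))
w=bot.grab_frame('scene');d=bot.grab_frame('side')
cv2.imwrite('pics/v3.png',np.hstack([cv2.resize(w[130:280,210:360],(400,400)),cv2.resize(d[130:280,155:305],(400,400))]))
E
```

```text
[ 0.4469 -0.0494  0.1473] [-0.1075  0.403   0.0826  2.4243  0.3718  0.1298  0.9447] [[-0.9539  0.2278  0.1954]
 [ 0.2175  0.9733 -0.0726]
 [-0.2068 -0.0267 -0.978 ]]
tip [ 0.4512 -0.051   0.1258] -0.16157177660919617 -0.031634066801245087
```

View pics/v3.png

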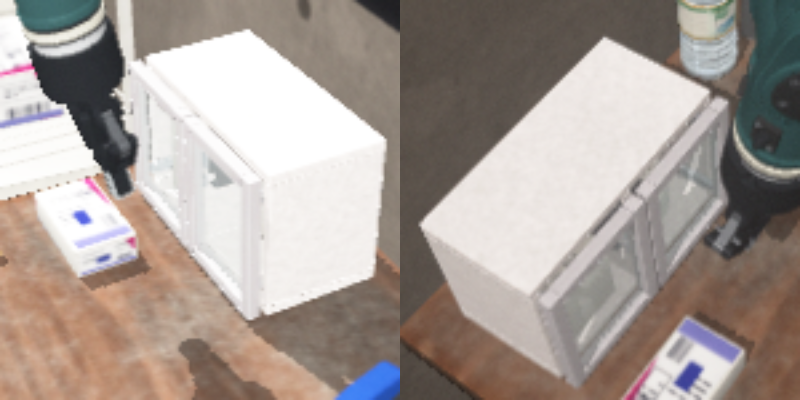

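Scene view: the closed fingers (about (120,185) in the left crop) are in front of the shut doors, and the carton is clear to the left. I'll advance to the door.

>>> {"api": "send_rows", "payload": {
  "moves": [
    [[0.01,-0.0013,0],[0,0,0],0],
    [[0.01,-0.0013,0],[0,0,0],0],
    [[0.01,-0.0013,0],[-0.226,-0.974,0],0],
    [[0.01,-0.0013,0],[-0.226,-0.974,0],0],
    [[0.01,-0.0013,0],[0,0,0],0]
  ]
}}

```text
t: 7.32
ee_pos: [0.4834, -0.061, 0.148]
orientation: [[-0.944, 0.236, 0.231], [0.217, 0.97, -0.105], [-0.25, -0.049, -0.967]]
contact_force: [0.2, -0.4, 0.4]
grip_width: 0.001
```

```bash
cat > st.py <<'E'
from h import *
np.set_printoptions(precision=4,suppress=True)
s=bot.sense();print(s['t'],s['joint_positions'],s['contact_force'])
C=np.array([.6158,-.0567]);X=np.array([.974,-.226]);Y=np.array([.226,.974])
for r in (0,.022):
    t=s['ee_pos']+r*s['orientation'][:,2];print(t,'cab',X@(t[:2]-C),Y@(t[:2]-C))
print(s['orientation'])
E
python3 st.py
```

```text
7.3167 [-0.0632  0.4274  0.0366  2.3707  0.719   0.1489  0.6045] [ 0.2451 -0.408   0.3964]
[ 0.4834 -0.061   0.148 ] cab -0.12800763164679563 -0.03407780494635468
[ 0.4885 -0.0633  0.1267] cab -0.12252311631835033 -0.035187303355062434
[[-0.9437  0.2362  0.2315]
 [ 0.217   0.9705 -0.1055]
 [-0.2496 -0.0493 -0.9671]]
```

>>> {"api": "send_rows", "payload": {
  "moves": [
    [[0.01,0.001,0],[0,0,0],0],
    [[0.01,0.001,0],[0,0,0],0],
    [[0,0,0],[0,0,0],0]
  ]
}}

```text
t: 7.57
ee_pos: [0.5081, -0.0578, 0.149]
orientation: [[-0.942, 0.237, 0.237], [0.218, 0.971, -0.102], [-0.255, -0.044, -0.966]]
contact_force: [-0.0, -0.1, -0.1]
grip_width: -0.001
```

```bash
python3 st.py
```

```text
7.5667 [-0.0324  0.4435 -0.0072  2.3214  0.6906  0.1805  0.6297] [-0.0194 -0.1196 -0.0867]
[ 0.5081 -0.0578  0.149 ] cab -0.1046311473640056 -0.02540721158559717
[ 0.5133 -0.06    0.1277] cab -0.09903673431282181 -0.026417254614809888
[[-0.9421  0.2369  0.2374]
 [ 0.2183  0.9705 -0.1022]
 [-0.2546 -0.0445 -0.966 ]]
```

>>> {"api": "send_rows", "payload": {
  "moves": [
    [[0.002,-0.0005,0],[0,0,0],0],
    [[0.002,-0.0005,0],[0,0,0],0],
    [[0,0,0],[0,0,0],0]
  ]
}}

```text
t: 7.82
ee_pos: [0.5076, -0.0597, 0.1483]
orientation: [[-0.943, 0.237, 0.232], [0.218, 0.97, -0.104], [-0.25, -0.048, -0.967]]
contact_force: [-0.5, -0.6, 0.7]
grip_width: 0.0
```

>>> {"api": "send_rows", "payload": {
  "moves": [
    [[0.002,-0.0005,0],[0,0,0],0],
    [[0,0,0],[0,0,0],0]
  ]
}}

```text
t: 7.98
ee_pos: [0.5096, -0.06, 0.1483]
orientation: [[-0.943, 0.237, 0.233], [0.218, 0.97, -0.104], [-0.25, -0.047, -0.967]]
contact_force: [-0.6, 0.7, 0.9]
grip_width: -0.003
```

>>> {"api": "send_rows", "payload": {
  "moves": [
    [[0.002,-0.0005,0],[0,0,0],0],
    [[0,0,0],[0,0,0],0]
  ]
}}

```text
t: 8.15
ee_pos: [0.5118, -0.0605, 0.1484]
orientation: [[-0.943, 0.237, 0.233], [0.218, 0.97, -0.104], [-0.251, -0.047, -0.967]]
contact_force: [0.8, -0.4, -0.9]
grip_width: -0.001
```

>>> {"api": "send_rows", "payload": {
  "moves": [
    [[0.002,-0.0005,0],[0,0,0],0],
    [[0,0,0],[0,0,0],0]
  ]
}}

```text
t: 8.32
ee_pos: [0.5138, -0.061, 0.1483]
orientation: [[-0.943, 0.237, 0.233], [0.218, 0.97, -0.104], [-0.25, -0.048, -0.967]]
contact_force: [-0.2, 0.0, -0.3]
grip_width: -0.002
```

>>> {"api": "send_rows", "payload": {
  "moves": [
    [[0.002,-0.0005,0],[0,0,0],0],
    [[0,0,0],[0,0,0],0]
  ]
}}

```text
t: 8.48
ee_pos: [0.5146, -0.0613, 0.148]
orientation: [[-0.944, 0.236, 0.231], [0.218, 0.97, -0.104], [-0.249, -0.048, -0.967]]
contact_force: [-3.1, 0.8, 2.0]
grip_width: 0.003
```

>>> {"api": "send_rows", "payload": {
  "moves": [
    [[0.002,-0.0005,0],[0,0,0],0],
    [[0,0,0],[0,0,0],0]
  ]
}}

```text
t: 8.65
ee_pos: [0.5164, -0.0615, 0.148]
orientation: [[-0.944, 0.236, 0.231], [0.217, 0.971, -0.104], [-0.248, -0.048, -0.967]]
contact_force: [-3.8, 1.6, 2.7]
grip_width: 0.0
```

Contact started at x ≈ 0.514. I'll press on to just past the release.

>>> {"api": "send_rows", "payload": {
  "moves": [
    [[0.002,-0.0005,0],[0,0,0],0],
    [[0,0,0],[0,0,0],0]
  ]
}}

```text
t: 8.82
ee_pos: [0.5186, -0.0618, 0.148]
orientation: [[-0.944, 0.236, 0.231], [0.217, 0.971, -0.103], [-0.249, -0.047, -0.967]]
contact_force: [-4.0, 3.5, 2.1]
grip_width: 0.001
```

>>> {"api": "send_rows", "payload": {
  "moves": [
    [[0.002,-0.0005,0],[0,0,0],0],
    [[0,0,0],[0,0,0],0]
  ]
}}

```text
t: 8.98
ee_pos: [0.5204, -0.0621, 0.1479]
orientation: [[-0.944, 0.236, 0.231], [0.217, 0.971, -0.103], [-0.248, -0.047, -0.968]]
contact_force: [-4.6, 3.4, 2.1]
grip_width: -0.001
```

>>> {"api": "send_rows", "payload": {
  "moves": [
    [[0.001,0,0],[0,0,0],0],
    [[0,0,0],[0,0,0],0]
  ]
}}

```text
t: 9.15
ee_pos: [0.5205, -0.0622, 0.1477]
orientation: [[-0.944, 0.236, 0.229], [0.217, 0.971, -0.104], [-0.247, -0.048, -0.968]]
contact_force: [-6.5, 4.1, 4.6]
grip_width: -0.004
```

>>> {"api": "send_rows", "payload": {
  "moves": [
    [[-0.012,0.003,0],[0,0,0],0],
    [[-0.012,0.003,0],[0,0,0],0],
    [[-0.012,0.003,0],[0,0,0],0],
    [[-0.012,0.003,0],[0,0,0],0],
    [[-0.012,0.003,0],[0,0,0],0]
  ]
}}

```text
t: 9.57
ee_pos: [0.4632, -0.048, 0.1487]
orientation: [[-0.943, 0.237, 0.234], [0.218, 0.97, -0.104], [-0.252, -0.047, -0.967]]
contact_force: [0.0, 0.4, 0.3]
grip_width: -0.002
```

>>> {"api": "send_rows", "payload": {
  "moves": [
    [[-0.01,0.006,0.02],[0.226,0.974,0],0],
    [[-0.005,0.006,0.02],[0.226,0.974,0],0],
    [[0,0,0.02],[0,0,0],0],
    [[0,0,0.0],[0,0,0],0]
  ]
}}

```text
t: 9.9
ee_pos: [0.4591, -0.0425, 0.1923]
orientation: [[-0.962, 0.237, 0.137], [0.227, 0.97, -0.084], [-0.153, -0.05, -0.987]]
contact_force: [0.1, 0.4, -0.4]
grip_width: 0.003
```

```bash
python3 st.py; python3 - <<'E'
from h import *
w=bot.grab_frame('scene');d=bot.grab_frame('side')
cv2.imwrite('pics/v4.png',np.hstack([cv2.resize(w[130:280,210:360],(400,400)),cv2.resize(d[130:280,155:305],(400,400))]))
E
```

```text
9.9 [ 0.198   0.3393 -0.3236  2.3165  0.5173  0.4218  0.7681] [ 0.1015  0.4123 -0.4024]
[ 0.4591 -0.0425  0.1923] cab -0.15582403336279887 -0.021581975883566272
[ 0.4621 -0.0444  0.1706] cab -0.15246656760607508 -0.022705689975910232
[[-0.9618  0.237   0.1371]
 [ 0.227   0.9702 -0.0843]
 [-0.153  -0.0499 -0.987 ]]
```

View pics/v4.png

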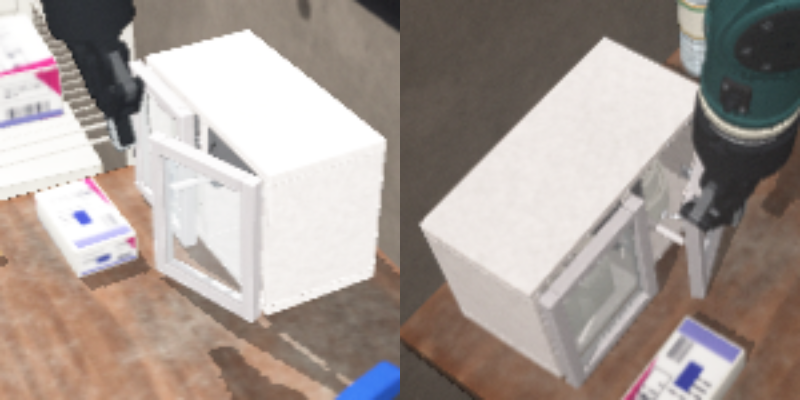

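Right door is ajar and the left is still shut. In the left crop the carton, at (85,225), is well clear of the door corner at (150,137). Next I'll raise, straighten the tool and move above the gap behind the door's edge.

>>> {"api": "send_rows", "payload": {
  "moves": [
    [[0,0,0.02],[0.48,0.78,0],0],
    [[0,0,0.01],[0.48,0.78,0],0],
    [[0.014,-0.003,0],[0,0,0],0],
    [[0.014,-0.003,0],[0,0,1],0],
    [[0.014,-0.003,0],[0,0,1],0]
  ]
}}

```text
t: 10.42
ee_pos: [0.4977, -0.0529, 0.2183]
orientation: [[-0.998, 0.057, -0.007], [0.057, 0.998, -0.005], [0.007, -0.005, -1.0]]
contact_force: [0.9, -0.5, -0.6]
grip_width: -0.004
```

>>> {"api": "send_rows", "payload": {
  "moves": [
    [[0.014,-0.003,0],[0,0,1],0],
    [[0.01,-0.002,0],[0,0,0],0],
    [[0,0,0],[0,0,0],0]
  ]
}}

```text
t: 10.67
ee_pos: [0.5234, -0.0576, 0.2183]
orientation: [[-1.0, -0.024, -0.005], [-0.024, 1.0, -0.004], [0.005, -0.004, -1.0]]
contact_force: [-0.4, 0.5, -0.8]
grip_width: 0.007
```

```bash
python3 st.py; python3 - <<'E'
from h import *
C=np.array([.6158,-.0567]);X=np.array([.974,-.226]);Y=np.array([.226,.974])
p=onz('scene',[(266.3,181.4)],.168)[0,:2]-C;print('corner cab',X@p,Y@p)
w=bot.grab_frame('wrist');d=bot.grab_frame('scene')
cv2.imwrite('pics/v5.png',np.hstack([cv2.resize(w,(533,400)),cv2.resize(d[130:250,240:330],(300,400))]))
E
```

```text
10.6667 [ 0.4248  0.4375 -0.5301  2.0659  0.3343  0.7255  1.2762] [-0.3628  0.4754 -0.7796]
[ 0.5234 -0.0576  0.2183] cab -0.089825467149948 -0.021785914216143835
[ 0.5233 -0.0577  0.1963] cab -0.08990698905336171 -0.021892606003225314
[[-0.9997 -0.024  -0.0047]
 [-0.024   0.9997 -0.0039]
 [ 0.0048 -0.0038 -1.    ]]
corner cab -0.12403741789244718 -0.019227680096328068
```

View pics/v5.png

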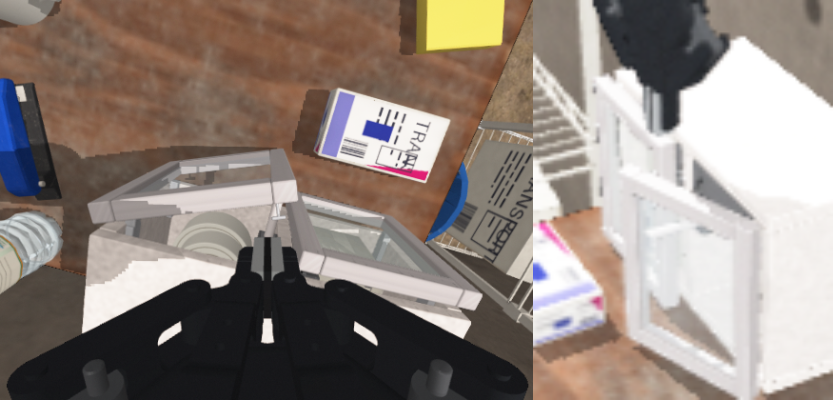

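Wrist view: the closed fingertips at (265,240) lie between the ajar door's inner side and the cabinet front. The measured door corner agrees with 0.36 rad. Going down.

>>> {"api": "send_rows", "payload": {
  "moves": [
    [[0.005,-0.001,0],[0,0,0],0],
    [[0,0,-0.01],[0,0,0],0],
    [[0,0,-0.01],[0,0,0],0],
    [[0,0,-0.01],[0,0,0],0],
    [[0,0,0],[0,0,0],0]
  ]
}}

```text
t: 11.18
ee_pos: [0.5242, -0.0579, 0.1867]
orientation: [[-1.0, -0.028, -0.011], [-0.028, 1.0, -0.004], [0.011, -0.004, -1.0]]
contact_force: [-0.1, 0.1, 0.7]
grip_width: 0.001
```

>>> {"api": "send_rows", "payload": {
  "moves": [
    [[0,0,-0.01],[0,0,0],0],
    [[0,0,-0.01],[0,0,0],0],
    [[0,0,0],[0,0,0],0]
  ]
}}

```text
t: 11.43
ee_pos: [0.525, -0.058, 0.1672]
orientation: [[-1.0, -0.028, -0.009], [-0.028, 1.0, -0.004], [0.009, -0.004, -1.0]]
contact_force: [-0.5, -0.4, -0.0]
grip_width: 0.001
```

>>> {"api": "send_rows", "payload": {
  "moves": [
    [[0,0,-0.01],[0,0,0],0],
    [[0,0,-0.01],[0,0,0],0],
    [[0,0,0],[0,0,0],0]
  ]
}}

```text
t: 11.68
ee_pos: [0.5296, -0.0577, 0.1509]
orientation: [[-1.0, -0.028, -0.0], [-0.028, 1.0, -0.005], [0.0, -0.005, -1.0]]
contact_force: [-2.2, -0.5, 20.1]
grip_width: 0.001
```

```bash
python3 st.py
```

```text
11.6833 [ 0.3617  0.5385 -0.4601  2.1055  0.4324  0.5888  1.1913] [-2.2088 -0.4889 20.0977]
[ 0.5296 -0.0577  0.1509] cab -0.08374853829075804 -0.020460837372940122
[ 0.5296 -0.0578  0.1289] cab -0.08372728663414558 -0.02057134913853684
[[-0.9996 -0.0277 -0.0002]
 [-0.0277  0.9996 -0.0051]
 [ 0.0003 -0.0051 -1.    ]]
```

A 20 N vertical contact, probably knuckles on the cabinet or door top. Back up a little; that height still overlaps the door by over 30 mm.

>>> {"api": "send_rows", "payload": {
  "moves": [
    [[0,0,0.006],[0,0,0],0],
    [[0,0,0],[0,0,0],0]
  ]
}}

```text
t: 11.85
ee_pos: [0.5272, -0.0578, 0.1558]
orientation: [[-1.0, -0.028, -0.004], [-0.028, 1.0, -0.004], [0.004, -0.004, -1.0]]
contact_force: [0.0, 0.2, -0.3]
grip_width: -0.0
```

```bash
python3 st.py; python3 - <<'E'
from h import *
w=bot.grab_frame('scene');d=bot.grab_frame('side')
cv2.imwrite('pics/v6.png',np.hstack([cv2.resize(w[130:250,240:360],(400,400)),cv2.resize(d[130:250,185:305],(400,400))]))
E
```

```text
11.85 [ 0.3684  0.5303 -0.4674  2.1052  0.4229  0.6003  1.1997] [ 0.0175  0.2327 -0.3243]
[ 0.5272 -0.0578  0.1558] cab -0.08600954588185238 -0.021039525779795017
[ 0.5272 -0.0578  0.1338] cab -0.08606644463498149 -0.021147869853904083
[[-0.9996 -0.0276 -0.0036]
 [-0.0276  0.9996 -0.0042]
 [ 0.0037 -0.0041 -1.    ]]
```

View pics/v6.png

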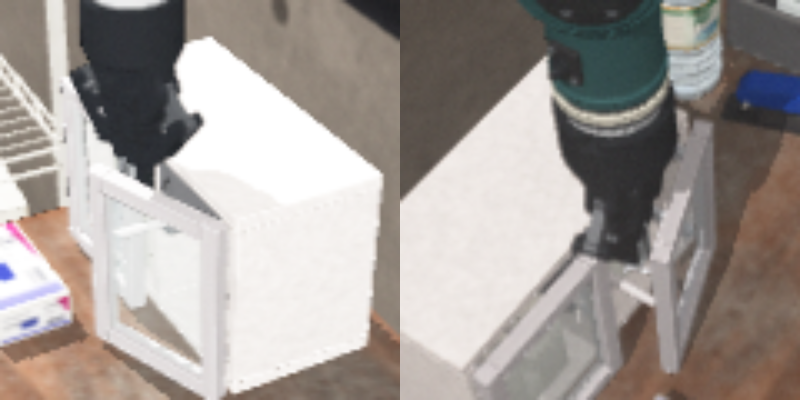

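```bash
python3 - <<'E'
import numpy as np
C=np.array([.6158,-.0567]);X=np.array([.974,-.226]);Y=np.array([.226,.974])
a=np.r_[.155,np.linspace(.155,1.10,11)[1:],np.linspace(1.10,1.46,9)[1:]]
r=.1068-(a-.155)/1.3*.012
P=np.array([C+X*(-.0695-q*np.sin(t))+Y*(-.1265+q*np.cos(t)) for q,t in zip(r,a)])
for p,d,da in zip(P[1:],np.diff(P,axis=0),np.diff(a)):print(p.round(4),d.round(4),(da/.0873).round(2))
E
```

```text
[ 0.5172 -0.0583] [-0.0101 -0.0006] 1.08
[ 0.5074 -0.0599] [-0.0099 -0.0016] 1.08
[ 0.4978 -0.0623] [-0.0096 -0.0025] 1.08
[ 0.4885 -0.0657] [-0.0093 -0.0033] 1.08
[ 0.4797 -0.0698] [-0.0088 -0.0042] 1.08
[ 0.4714 -0.0748] [-0.0083 -0.0049] 1.08
[ 0.4636 -0.0805] [-0.0077 -0.0057] 1.08
[ 0.4565 -0.0868] [-0.0071 -0.0063] 1.08
[ 0.4501 -0.0937] [-0.0064 -0.0069] 1.08
[ 0.4444 -0.1011] [-0.0057 -0.0074] 1.08
[ 0.442  -0.1048] [-0.0024 -0.0037] 0.52
[ 0.4398 -0.1086] [-0.0023 -0.0038] 0.52
[ 0.4377 -0.1125] [-0.0021 -0.0039] 0.52
[ 0.4358 -0.1164] [-0.0019 -0.0039] 0.52
[ 0.4341 -0.1204] [-0.0017 -0.004 ] 0.52
[ 0.4326 -0.1245] [-0.0015 -0.0041] 0.52
[ 0.4313 -0.1286] [-0.0013 -0.0041] 0.52
[ 0.4302 -0.1327] [-0.0011 -0.0041] 0.52
```

>>> {"api": "send_rows", "payload": {
  "moves": [
    [[-0.01,-0.001,0],[0,0,1],0],
    [[-0.01,-0.0015,0],[0,0,1],0],
    [[-0.0095,-0.0025,0],[0,0,1],0],
    [[-0.0095,-0.0035,0],[0,0,1],0],
    [[-0.009,-0.004,0],[0,0,1],0]
  ]
}}

```text
t: 12.37
ee_pos: [0.4774, -0.0701, 0.1545]
orientation: [[-0.892, -0.452, -0.004], [-0.452, 0.892, -0.005], [0.006, -0.003, -1.0]]
contact_force: [0.2, 0.9, -0.4]
grip_width: -0.002
```

>>> {"api": "send_rows", "payload": {
  "moves": [
    [[-0.008,-0.005,0],[0,0,1],0],
    [[-0.008,-0.0055,0],[0,0,1],0],
    [[-0.007,-0.0065,0],[0,0,1],0],
    [[0,0,0],[0,0,0.5],0]
  ]
}}

```text
t: 12.7
ee_pos: [0.4525, -0.0888, 0.1541]
orientation: [[-0.717, -0.697, -0.006], [-0.697, 0.717, -0.007], [0.009, -0.001, -1.0]]
contact_force: [-0.6, 0.6, 0.1]
grip_width: -0.001
```

```bash
python3 st.py
```

```text
12.7 [ 0.6002  0.5065 -0.6692  2.246   0.6016  0.5755  1.8128] [-0.6478  0.6006  0.1005]
[ 0.4525 -0.0888  0.1541] cab -0.15177737529957144 -0.06813870982591598
[ 0.4524 -0.0889  0.1321] cab -0.1518602603404546 -0.06832705475052002
[[-0.717  -0.697  -0.0056]
 [-0.697   0.717  -0.0075]
 [ 0.0092 -0.0015 -1.    ]]
```

>>> {"api": "send_rows", "payload": {
  "moves": [
    [[-0.0035,-0.004,0],[0,0,0.7],0],
    [[-0.003,-0.004,0],[0,0,0.7],0],
    [[-0.003,-0.004,0],[0,0,0.7],0],
    [[-0.0025,-0.004,0],[0,0,0.7],0],
    [[-0.0025,-0.0045,0],[0,0,0.7],0]
  ]
}}

```text
t: 13.12
ee_pos: [0.4401, -0.1078, 0.1546]
orientation: [[-0.473, -0.881, -0.0], [-0.881, 0.473, -0.006], [0.006, -0.003, -1.0]]
contact_force: [0.2, -0.4, -0.9]
grip_width: 0.004
```

>>> {"api": "send_rows", "payload": {
  "moves": [
    [[-0.002,-0.0045,0],[0,0,0.7],0],
    [[-0.002,-0.0045,0],[0,0,0.7],0],
    [[-0.0015,-0.0045,0],[0,0,0.7],0],
    [[-0.001,-0.0045,0],[0,0,0.3],0],
    [[0,0,0],[0,0,0],0]
  ]
}}

```text
t: 13.53
ee_pos: [0.4333, -0.1267, 0.1544]
orientation: [[-0.284, -0.959, 0.0], [-0.959, 0.284, -0.006], [0.006, -0.002, -1.0]]
contact_force: [-0.2, -0.6, -0.4]
grip_width: -0.001
```

```bash
python3 st.py; python3 - <<'E'
from h import *
w=bot.grab_frame('scene');d=bot.grab_frame('side')
cv2.imwrite('pics/v7.png',np.hstack([cv2.resize(w[130:280,210:360],(400,400)),cv2.resize(d[130:280,155:305],(400,400))]))
E
```

```text
13.5333 [ 0.7917  0.5341 -0.8087  2.2659  0.7108  0.6104  2.2975] [-0.1805 -0.5743 -0.381 ]
[ 0.4333 -0.1267  0.1544] cab -0.16195509353768053 -0.10945288512192293
[ 0.4333 -0.1269  0.1324] cab -0.16192084281271518 -0.10958535274861733
[[-0.2839 -0.9589  0.0002]
 [-0.9588  0.2839 -0.0062]
 [ 0.0059 -0.0019 -1.    ]]
```

View pics/v7.png

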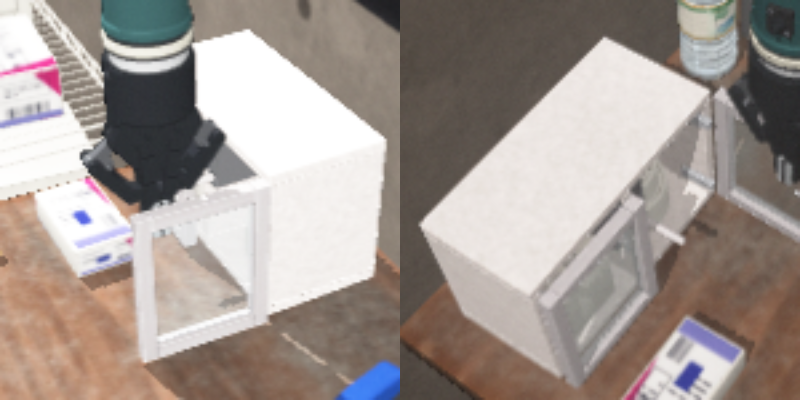

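```bash
python3 - <<'E'
from h import *
C=np.array([.6158,-.0567]);X=np.array([.974,-.226]);Y=np.array([.226,.974])
P=onz('scene',[(260.8,212.3),(311,198.5)],.168)[:,:2]-C
q=np.c_[P@X,P@Y];print(q); d=q[0]-q[1];print(np.arctan2(-d[0],d[1]))
E
```

```text
[[-0.18992271 -0.13072477]
 [-0.06482618 -0.13744239]]
1.5171483848124012
```

>>> {"api": "send_rows", "payload": {
  "moves": [
    [[-0.001,-0.003,0],[0,0,0.3],0],
    [[-0.001,-0.003,0],[0,0,0.3],0],
    [[0,0,0],[0,0,0],0]
  ]
}}

```text
t: 13.88
ee_pos: [0.4321, -0.1319, 0.155]
orientation: [[-0.232, -0.973, 0.002], [-0.973, 0.232, -0.006], [0.006, -0.003, -1.0]]
contact_force: [-0.3, -0.5, 0.5]
grip_width: -0.0
```

>>> {"api": "send_rows", "payload": {
  "moves": [
    [[0.002,0.009,0],[0,0,0],0],
    [[0.002,0.01,0.0],[0,0,0],0],
    [[0.002,0.01,0.01],[0,0,0],0],
    [[0,0.0,0.03],[0,0,0],0],
    [[0,0.0,0.03],[0,0,0],0]
  ]
}}

```text
t: 14.3
ee_pos: [0.4379, -0.1, 0.2254]
orientation: [[-0.228, -0.974, 0.0], [-0.974, 0.228, -0.004], [0.004, -0.001, -1.0]]
contact_force: [0.5, -0.7, 1.2]
grip_width: -0.0
```

>>> {"api": "send_rows", "payload": {
  "moves": [
    [[0,0.02,0.03],[0,0,0],0],
    [[0,0.035,0.02],[0,0,0],0],
    [[0,0.035,0.01],[0,0,0],0],
    [[0,0.035,0],[0,0,0],0],
    [[0,0.035,0],[0,0,0],0]
  ]
}}

```text
t: 14.72
ee_pos: [0.4385, 0.0602, 0.2864]
orientation: [[-0.232, -0.973, 0.006], [-0.973, 0.232, -0.007], [0.005, -0.007, -1.0]]
contact_force: [-0.1, -0.1, -0.5]
grip_width: 0.001
```

>>> {"api": "send_rows", "payload": {
  "moves": [
    [[0,0.035,0],[0,0,0],0],
    [[0,0.035,0],[0,0,0],0],
    [[0,0.035,0],[0,0,0],0],
    [[0,0.035,0],[0,0,0],0],
    [[0,0,0],[0,0,0],0]
  ]
}}

```text
t: 15.13
ee_pos: [0.4367, 0.2079, 0.287]
orientation: [[-0.22, -0.976, 0.006], [-0.976, 0.22, 0.003], [-0.004, -0.005, -1.0]]
contact_force: [-1.0, 1.3, 0.4]
grip_width: -0.004
```

```bash
python3 st.py; python3 - <<'E'
from h import *
w=bot.grab_frame('scene');d=bot.grab_frame('side')
cv2.imwrite('pics/s9.png',w);cv2.imwrite('pics/d9.png',d)
cv2.imwrite('pics/v8.png',np.hstack([cv2.resize(w[130:330,210:410],(400,400)),cv2.resize(d[130:330,155:355],(400,400))]))
E
```

```text
15.1333 [ 0.2727  0.3975 -1.0391  2.0783  0.4437  0.8973  1.9038] [-1.0458  1.2765  0.3633]
[0.4367 0.2079 0.287 ] cab -0.23420925634887424 0.21721354051942096
[0.4369 0.2079 0.265 ] cab -0.23409743119680845 0.21729682932745276
[[-0.2197 -0.9755  0.0058]
 [-0.9756  0.2198  0.0025]
 [-0.0038 -0.0051 -1.    ]]
```

View pics/v8.png

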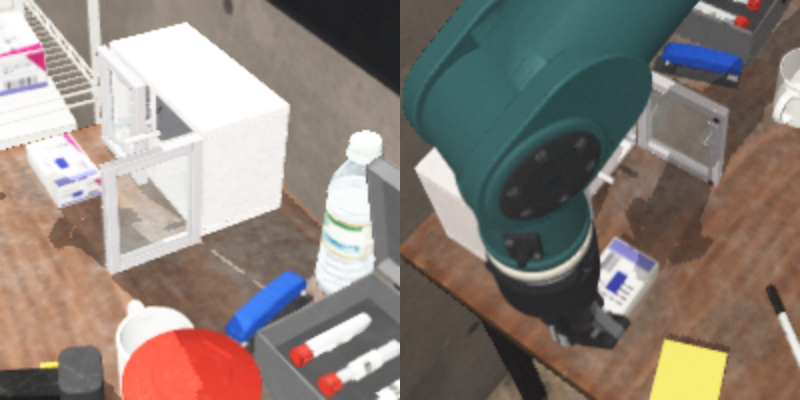

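The right door stands open, the left door is shut, and carton, mug, stapler and notes are as expected. I'll do a last numeric check of the angle and the bystanders, then hand in.

```bash
python3 - <<'E'
from h import *
C=np.array([.6158,-.0567]);X=np.array([.974,-.226]);Y=np.array([.226,.974])
P=onz('scene',[(210+104/2,130+165.5/2),(210+201/2,130+136.5/2)],.168)[:,:2]-C
q=np.c_[P@X,P@Y];d=q[0]-q[1];print(q,'door',np.arctan2(-d[0],d[1]))
for n,lo,hi,reg in (('side',(22,100,120),(35,255,255),(slice(290,350),slice(270,330))),('side',(105,150,60),(125,255,255),(slice(145,175),slice(280,335)))):
    print([np.round([v.mean() for v in np.nonzero(cv2.inRange(cv2.cvtColor(cv2.imread(f'pics/{f}.png')[reg],cv2.COLOR_BGR2HSV),lo,hi))],1) for f in('d1','d9')])
a,b=cv2.imread('pics/s1.png'),cv2.imread('pics/s9.png')
print('mug/stapler/bottle diff',[np.abs(a[r]-b[r].astype(int)).mean().round(1) for r in((slice(280,330),slice(265,310)),(slice(265,302),slice(322,365)),(slice(195,280),slice(368,400)))])
bot.finish_job()
E
```

```text
[[-0.18827995 -0.13354247]
 [-0.06532568 -0.13599513]] door 1.5508512172086981
[array([29.6, 28.6]), array([29.6, 28.7])]
[array([13.8, 26.1]), array([13.8, 25.8])]
mug/stapler/bottle diff [np.float64(8.0), np.float64(10.7), np.float64(1.4)]
the job is handed in; nothing more can be done
```

The right door, the one with the label rolls behind it, is open to about 1.55 rad (about 89°), measured in the scene image. I handed the job in at about 15 s with the arm clear of everything.

- **Order of work:** I slid the flat carton about 150 mm along the cabinet front to the left, out of the door's swing. Then I pressed the door near its free edge with the closed fingers, at about 6–9 N, until the catch let go. I drew back so it sprang ajar to about 0.36 rad, and swung it open with a fingertip from behind its edge.
- **Last checks:** The left door is shut and the carton is well clear of the open door. The notes and stapler sit where they were to within 0.3 pixel in the side view. The mug and stapler areas of the scene view changed slightly (mean difference 8–11 grey levels). I put that down to shadows but did not confirm it for the mug. The bottle area was practically unchanged.
- **One unplanned contact:** While lowering behind the ajar door, the gripper briefly touched something from above with about 20 N, under the 40 N limit. It was probably the top of the cabinet or of the left door. I raised it at once, and the pictures show nothing moved.

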